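Refit the stove knob and hold it pressed

ROBOT

A 6-joint arm with a two-finger parallel gripper is mounted at the origin on a cart in front of the work surface, level with it; the furniture and walls round the work are solid. World frame = base frame: x ahead of the robot, y to its left, z up, the work surface at z = 0. Lengths are in mm, angles in rad, forces in N, time in s.
With the tool pointing down it reaches from about 350 to 775 mm from the base axis. Payload 7.3 kg.
Tool frame: the origin (TCP) lies at the very end of the fingers, on their centre line; the grasp point (between the pads) lies 19 mm behind it; z points along the fingers, y is the line along which they close (so a half turn about z gives the same grasp; the last joint's range is limited). The gripper opens to 92 mm and grips with 3 to 60 N. Pads are 19 mm wide; open, the fingers measure 130 mm over their backs; the gripper's body (75 mm by 190 mm) begins 47 mm behind the grasp point.
Start: joints at [-1.308, 0.342, 1.524, -0, 1.275, -0.146], TCP at [208.716, -481.75, 226.741] pointing down, gripper open.
Joint ranges: [-2.53, 2.53], [-0.77, 2.02], [0.04, 2.7], [-1, 4.14], [0.28, 2.66], [-3.11, 3.11]. Speed limits (rad/s): [2.57, 2.57, 3.14, 3.14, 3.14, 3.14].

INTERFACE

Orientations are given as [roll, pitch, yaw] about the fixed x, y, z axes, in that order (R = Rz(yaw) Ry(pitch) Rx(roll)).
In Python, from plant import get_obs, vision, workorder gives the robot as it stands.
- The arm moves only by the shell command python3 -m pendant 'ROWS' [OPENING]. ROWS is a JSON object of lists of equal length, an entry for each row: "dp": the shift along the tool's x, y, z in m, a list of three; "rotation": the turn, a rotation vector about the tool's x, y, z in rad, a list of three. A call has 1 to 8 rows; each row is the pose to reach, as a shift and turn from the pose commanded when the call began, along the tool's axes at that moment; what a row does not reach only later rows make up. A row lasts 1/8 s, in which the tool goes at most 62.5 mm and 10.7 degrees, less where a joint would pass 70% of its speed; a pose out of reach is approached as far as the arm can. A call with a gripper value outside its range is refused whole. OPENING is the finger opening in m, from 0 to 0.0918, set as the call begins (- or left out, the last holds). The fingers move at their own pace and stop on an object; the grip force is fixed at half the most. Time passes only in rows, so rows that repeat a pose let the fingers close. It gives the time, the measured TCP pose, the force, the opening and the grip force at its end, in the units of the state.
- get_obs(): the state, without advancing time (a new reading comes with each control period).
- vision.capture(name): name is "side" or "top" or "wrist"; returns a dict with "pixels" (480x640x3 uint8, red, green, blue), "vfov" (degrees; the focal length in pixels is half the picture's height over the tangent of half this angle, whatever the lens; pixels are square), "cx", "cy" (the principal point, pixels), "pose" (4x4, takes a point from camera to world coordinates); the wrist camera has in their place "T_tool_cam" (4x4, takes a point from camera to tool coordinates, whose origin is the TCP and whose axes are the flange's). Camera axes: x right, y up, looking along -z (the intrinsics and any distortion apply to the point x, -y, -z); pixel columns grow to the right and rows downward; lengths in mm; the calibration is good to about 2 mm. The wrist camera is an equidistant fisheye: a pixel r from the principal point sees the ray r / f radians off the axis. A picture is of the moment at which its call begins: read the wrist's pose just before it. There is no depth.
- workorder.close_job(): hands the job in; it is judged then, once.
The state is a dict: "time": time; "joint_positions": joint angles; "dq": joint speeds; "tau": joint torques, N m; "tool_pos": TCP position; "tcp_rot": TCP orientation; "contact_force": force on the tool from outside, world axes, zero at the start; "moment": the same for the moment, N m; "grip_width": finger opening in mm; "finger_force": force on a finger pad.
Only numpy, scipy, OpenCV 4.12 (cv2) and the standard library are available. Lean on these libraries where they do the work, as an engineer would, in place of code of your own. Each camera call takes 0.05 s, during which the arm holds its last target. There are 200 camera calls.

TASK

The table stove has been cleaned and a fresh cartridge loaded. Swing the cartridge cover fully shut, then take the black control knob from the worktop, turn it so that its D-shaped bore matches the flat on the valve stem, push it fully onto the stem, and go on pressing so that knob and stem stay fully pushed in against the valve's spring. Finish there, the gripper still holding the knob pressed in, with the other things on the worktop left standing as they are.

Things in the scene. Friction and masses are not known exactly. Their poses are not given: they have to be found in the camera images.
- stove: Steel table gas stove, fixed, 270 (x) x 320 (y) x 79 mm high. Origin: centre of the underside; -x is its front, towards the robot; +y its left. Burner with dark pan support (180 mm across, top 109 mm up) centred 52 mm to +y. Cartridge bay at right: x -62 to 130, y -160 to -60 mm. In front of it the control deck, 71 mm deep, 110 mm wide, with the valve stem at (-100, -105) mm.
- cover (a joint): Opening of the bay's sheet-metal cover (192 mm along the stove's x, 100 wide, 3 thick), rad: 0 = fully shut, level, upper face 83 mm above the worktop; 1.57 = upright; range 0 to 1.9, starts 1.2 to 1.7. The hinge is the bay's outer (-y) edge: shutting, the free edge goes to +y and down. Stiff: it stays where left, takes 1 to 3 N at the free edge; rigid, so push it at either end.
- cover_hinge (a point): Middle of the cover's hinge line, at the stove's (34, -160, 78) mm. Turns with the cover: x along the hinge line (the stove's x), y from the hinge to the free edge, z the way the outer face looks (up when shut). The outer face lies 5 mm from the hinge line along z.
- cover_edge (a point): Middle of the cover's free edge, 100 mm from the hinge line; axes as cover_hinge.
- knob: Loose black control knob, standing bore down. Skirt 44 mm across, 16 high; on it a bar grip 16 mm wide (y), 40 long (x), from 16 to 38 mm above the underside, with a pointed nose reaching 28 mm to +x. Origin: centre of the underside; x to the nose, z up. D-shaped bore from below on the axis: 15.2 mm across, 15 deep, its flat at the -x side, 2.6 mm from the axis. 40 to 70 g.
- knob_nose (a point): Tip of the knob's pointed nose, 28 mm from the knob's axis and 25 mm above its underside; axes as the knob.
- stem_top (a point): Centre of the top of the upright brass valve stem, 105 mm above the worktop when out, 26 above the deck; axes as the stove's. D-shaped, 14 mm across, flat at -x (stove's front) 2 mm from the axis; top 2.5 mm chamfered; it does not turn. Knob fully on: its bore ends on the stem's top, underside 15 mm below stem_top (11 mm above the deck, 5 when pressed in), nose to the stove's back.
- stem (a joint): How far the valve stem is pushed in, m: 0 = out, 0.006 = fully in, a firm stop. Spring: 4 N at 0, 10 N at 0.006. Under a light push a knob whose D does not match stays up on the tip and pushes the stem in without going on.
- glass: Bystander: clear tumbler, 48 mm across, 61 mm high, standing on the worktop on the same side as the knob, nearer or farther than it. Origin: centre of its underside.
- jar: Bystander: spice jar with a red lid, 45 mm across, 106 mm high, behind the knob's side of the worktop. Origin: centre of its underside.
- cup: Bystander: small white cup with a handle, 60 x 83 x 49 mm, to the right of the stove. Origin: centre of its underside.
- brush: Bystander: grey dish brush, 269 mm long, 62 mm high at the head, lying to the right of the stove. Origin: its middle, at the underside.

How it is judged (in metres and radians):
On the way, in this order (a step that is already met when the one before it is completed fails the run):
1. the cartridge cover is fully shut (value of joint cover below 0.05 rad), for 0.2 s.
2. the knob is lifted off the worktop (height (world z) of knob above 0.04 m), for 0.1 s.
3. the knob is fully on the D-shaped stem, its nose to the stove's back (horizontal distance between knob and stem_top below 0.0025 m and z of knob in the frame of stem_top below -0.0135 m and x of knob_nose in the frame of stem_top above 0.027 m), for 0.2 s.
At the end, for the whole second after the job is handed in: For the last second: cover shut (0.05 rad); knob on the stem (underside 13.5 mm or more below the stem's top, axes within 2.5 mm, upright within 0.12 rad, nose to the back within 0.26 rad); stem pushed in 4.5 mm or more of 6; fingers touching the knob and pressing it on (all of step 3 and value of joint cover below 0.05 rad and angle between knob's own z axis and vertical below 0.12 rad and value of joint stem above 0.0045 m and contact force between the fingers and knob above 2 N and contact force between knob and stem above 3 N); the arm keeps its last pose, push and grip.
It fails at once if a bystander is pushed more than 30 mm or knocked over (distance of any of glass, jar, cup, brush from where it was at the start of the episode above 0.03 m or angle between any of glass, jar, cup's own z axis and vertical above 0.5 rad).
It also fails if it takes over 54 s, if anything falls off the work surface, if the arm or the gripper's body presses on something with over 40 N, if the wrist force passes 120 N, or if a joint passes its speed limit or range.

## Working session

There is one attempt and no reset: what is moved stays moved. The work goes in short steps, Python scripts to look and compute and a shell command to move; the robot and the scene stay as the last step left them, time stands still between calls to the robot, and variables do not carry over. Pictures are saved under pics/ and viewed, at most 10 in all, crops included, and the job is handed in when it is done.

```bash
mkdir -p pics; ls
python3 - <<'E'
from plant import get_obs, vision, workorder
import cv2, numpy as np
o=get_obs(); print({k:np.round(v,3).tolist() for k,v in o.items()})
for n in ("side","top","wrist"):
    c=vision.capture(n); p=c.pop("pixels"); cv2.imwrite(f"pics/{n}0.png",p[:,:,::-1]); print(n,{k:np.round(v,3).tolist() for k,v in c.items()})
E
```

```text
pics
{'time': 0.0, 'joint_positions': [-1.308, 0.343, 1.525, 0.0, 1.275, -0.146], 'dq': [0.001, -0.001, -0.0, -0.002, 0.001, 0.001], 'tau': [-0.001, -43.124, -24.422, 0.072, 0.056, -0.0], 'tool_pos': [208.617, -481.324, 226.041], 'tcp_rot': [-3.14, -0.0, 0.409], 'contact_force': [0.229, -0.029, 0.909], 'moment': [-0.033, 0.008, 0.037], 'finger_force': 0.0, 'grip_width': 91.698}
side {'vfov': 56.626, 'cx': 322.61, 'cy': 240.056, 'pose': [[-0.889, 0.236, -0.392, 80.306], [-0.458, -0.49, 0.742, 727.766], [-0.017, 0.839, 0.543, 732.279], [0.0, 0.0, 0.0, 1.0]]}
top {'vfov': 49.262, 'cx': 314.735, 'cy': 235.74, 'pose': [[0.025, 0.997, -0.067, 425.326], [-0.999, 0.026, 0.018, -124.327], [0.02, 0.067, 0.998, 1509.132], [0.0, 0.0, 0.0, 1.0]]}
wrist {'vfov': 65.706, 'cx': 318.99, 'cy': 242.684, 'T_tool_cam': [[-0.001, 0.965, 0.263, 70.358], [1.0, 0.001, -0.001, -0.833], [-0.001, 0.263, -0.965, -157.973], [0.0, 0.0, 0.0, 1.0]]}
```

View pics/top0.png

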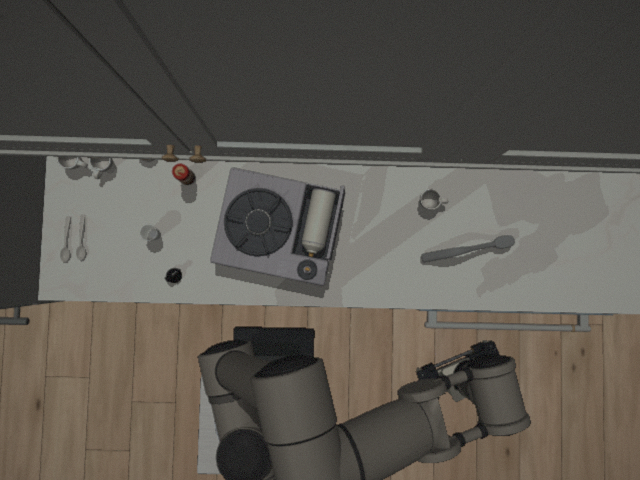

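View pics/side0.png

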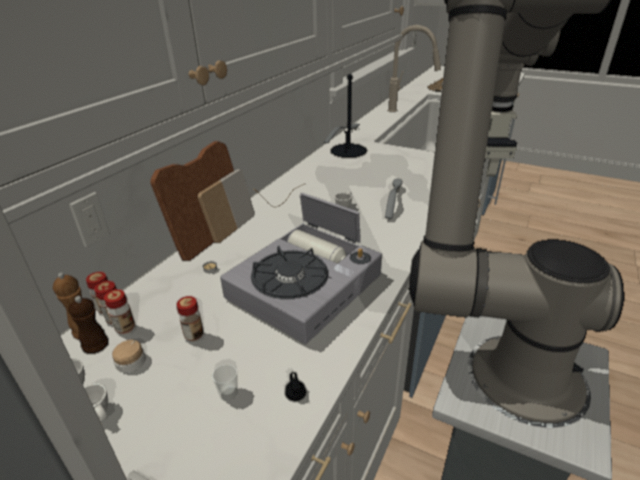

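The top view shows the stove with its burner at about (258,222) and the stem ring at (307,270). The cover is near upright along (343,187)-(328,258), the knob is at (174,276), the glass at (150,233) and the jar at (182,173). The side view agrees, with the stem at (361,256) and the knob at (295,388).

```bash
cat > h.py <<'E'
from plant import get_obs, vision, workorder
import cv2, numpy as np
from scipy.spatial.transform import Rotation as Ro
def cap(n):
    o=get_obs(); c=vision.capture(n)
    if n=="wrist":
        T=np.eye(4); T[:3,:3]=Ro.from_euler("xyz",o["tcp_rot"]).as_matrix(); T[:3,3]=o["tool_pos"]; c["pose"]=T@c["T_tool_cam"]
    c["name"]=n; c["f"]=240/np.tan(np.radians(c["vfov"]/2)); return c
def ray(c,u,v):
    d=np.array([u-c["cx"],-(v-c["cy"]),-c["f"]],float)
    if c["name"]=="wrist":
        r=np.hypot(d[0],d[1]); t=r/c["f"]; s=np.sin(t)/max(r,1e-9); d=np.array([d[0]*s,d[1]*s,-np.cos(t)])
    P=c["pose"]; return P[:3,3],P[:3,:3]@(d/np.linalg.norm(d))
def plane(c,u,v,z):
    o,d=ray(c,u,v); return o+d*(z-o[2])/d[2]
def tri(*rs):
    A=sum(np.eye(3)-np.outer(d,d) for o,d in rs); b=sum((np.eye(3)-np.outer(d,d))@o for o,d in rs); return np.linalg.solve(A,b)
def proj(c,p):
    P=c["pose"]; q=P[:3,:3].T@(np.array(p)-P[:3,3]); x,y,z=q[0],-q[1],-q[2]
    if c["name"]=="wrist":
        r=np.hypot(x,y); t=np.arctan2(r,z); return np.array([c["cx"]+c["f"]*t*x/r,c["cy"]+c["f"]*t*y/r])
    return np.array([c["cx"]+c["f"]*x/z,c["cy"]+c["f"]*y/z])
def move(p,yaw=None):
    "dp (m) and z-rotation for target TCP p (mm), tool down with yaw"
    o=get_obs(); R=Ro.from_euler("xyz",o["tcp_rot"]); out=R.inv().apply(np.array(p)-o["tool_pos"])/1000
    rv=[0,0,0] if yaw is None else (R.inv()*Ro.from_euler("xyz",[np.pi,0,yaw])).as_rotvec()
    print("dp",np.round(out,4),"rot",np.round(rv,4))
E
python3 - <<'E'
from h import *
t=cap("top"); s=cap("side")
r=np.round
b=plane(t,258,222,109); st=plane(t,307,270,90)
print("burner",r(b),"stem",r(st),"tri stem",r(tri(ray(t,307,270),ray(s,361,256))))
print("corner BL",r(plane(t,213,265,79)),"BR",r(plane(t,325,283,79)),"TL",r(plane(t,231,170,79)))
v=(st-b)[:2]; print("yaw",np.arctan2(v[1],v[0])-np.arctan2(-157,-100))
print("knob",r(plane(t,174,276,30)),r(tri(ray(t,174,276),ray(s,295,388))),"glass",r(plane(t,150,233,40)),"jar",r(plane(t,182,173,100)))
E
```

```text
burner [553.   3. 109.] stem [ 428. -132.   90.] tri stem [ 427. -132.   85.]
corner BL [435. 124.  79.] BR [ 394. -182.   79.] TL [697.  84.  79.]
yaw -0.1813182087157048
knob [402. 240.  30.] [402. 245.  13.] glass [520. 310.  40.] jar [681. 213. 100.]
```

Run:
```python
from h import *
move([440,-150,330],-0.15)
```

```text
dp [ 0.3441 -0.2124 -0.1034] rot [-7.000e-04  1.000e-04  5.587e-01]
```

```bash
python3 -m pendant '{"dp":[[0.04,-0.02,-0.05],[0.09,-0.05,-0.10],[0.14,-0.085,-0.104],[0.19,-0.115,-0.104],[0.24,-0.145,-0.104],[0.29,-0.18,-0.104],[0.344,-0.212,-0.104],[0.344,-0.212,-0.104]],"rotation":[[0,0,0.08],[0,0,0.16],[0,0,0.24],[0,0,0.32],[0,0,0.4],[0,0,0.48],[0,0,0.559],[0,0,0.559]]}' 0.0
python3 - <<'E'
from h import *
c=cap("wrist"); cv2.imwrite("pics/w1.png",c["pixels"][:,:,::-1]); o=get_obs(); print(o["tool_pos"],o["tcp_rot"],o["time"])
E
```

```text
time: 1.25
tool_pos: [441.5, -147.1, 330.6]
tcp_rot: [-3.141, -0.0, -0.145]
contact_force: [-0.9, -0.3, -0.2]
grip_width: 16.5
finger_force: 0.0
[ 440.87651609 -148.56432975  330.52783994] [-3.14144668e+00  3.32361793e-04 -1.45436944e-01] 1.3
```

View pics/w1.png

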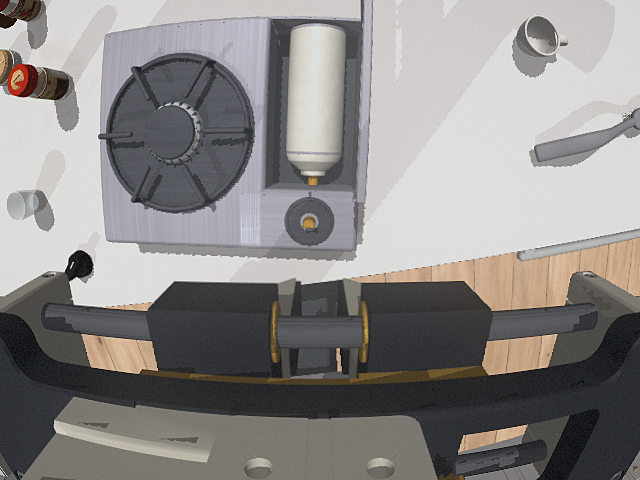

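The wrist view shows the brass stem at about (309,223) in its dark ring. The stove's front edge runs from (106,241) to (357,247), the burner is at (180,132), and the cover stands upright along u≈365. The knob is at (79,264), the cup at (538,37) and the brush at (590,140).

Run:
```python
from h import *
c=cap("wrist"); p=c["pixels"]; r=lambda x:np.round(x,1)
hsv=cv2.cvtColor(p,cv2.COLOR_RGB2HSV)
m=cv2.inRange(hsv,(8,110,60),(30,255,255)); m[:195]=0;m[250:]=0;m[:,:280]=0;m[:,340:]=0
n,l,st,ce=cv2.connectedComponentsWithStats(m); print(st[1:],ce[1:])
for s,q in zip(st[1:],ce[1:]):
    if s[4]>20: print("brass",r(plane(c,*q,100)),r(plane(c,*q,105)))
print("ring",r(plane(c,309,221,79)))
print("corners",[r(plane(c,u,v,79)) for u,v in((106,241),(357,247),(108,33))])
crop=cv2.resize(p[180:260,270:390],None,fx=6,fy=6,interpolation=cv2.INTER_CUBIC); cv2.imwrite("pics/w2.png",crop[:,:,::-1])
```

```text
[[301 216  13  11 112]] [[306.94642857 221.79464286]]
brass [ 430.1 -133.7  100. ] [ 431.2 -134.   105. ]
ring [ 426.4 -134.8   79. ]
corners [array([441.8, 127.8,  79. ]), array([ 388.3, -184.7,   79. ]), array([701.2,  75. ,  79. ])]
```

View pics/w2.png

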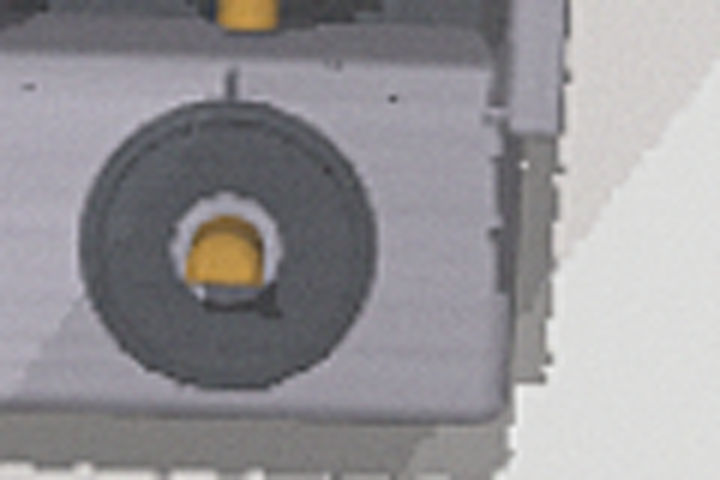

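Run:
```python
from h import *
c=cap("wrist"); g=cv2.GaussianBlur(cv2.cvtColor(c["pixels"],cv2.COLOR_RGB2GRAY),(3,3),0).astype(float); r=lambda x:np.round(x,4)
P=[]
for u in range(120,350,3):
    col=g[232:256,u]; d=np.diff(col); 
    v=232+np.argmin(d)+.5
    P.append(plane(c,u,v,77)[:2])
P=np.array(P)
for _ in range(4):
    k=np.polyfit(P[:,1],P[:,0],1); e=P[:,0]-np.polyval(k,P[:,1]); P=P[abs(e)<max(1.,1.5*e.std())]
print("front",len(P),k,"yaw",-np.arctan(k[0]),e.std())
# left edge of stove top
P=[]
for v in range(50,225,3):
    row=g[v,95:125]; uu=95+np.argmax(abs(np.diff(row)))+.5; P.append(plane(c,uu,v,77)[:2])
P=np.array(P)
for _ in range(4):
    k=np.polyfit(P[:,0],P[:,1],1); e=P[:,1]-np.polyval(k,P[:,0]); P=P[abs(e)<max(1.,1.5*e.std())]
print("left",len(P),k,"yaw",np.arctan(k[0]),e.std())
P=[]
for v in range(30,225,3):
    row=g[v,258:276]; uu=258+np.argmax(abs(np.diff(row)))+.5; P.append(plane(c,uu,v,79)[:2])
P=np.array(P)
for _ in range(4):
    k=np.polyfit(P[:,0],P[:,1],1); e=P[:,1]-np.polyval(k,P[:,0]); P=P[abs(e)<max(1.,1.5*e.std())]
print("seam",len(P),k,"yaw",np.arctan(k[0]),e.std())
y=-0.18; X=np.array([np.cos(y),np.sin(y),0])
print("stem via flat",r(plane(c,307.2,227,103)+2*X),"ring",r(plane(c,307.5,220.2,80)))
# cover edge pixels
print("cover bottom-front",plane(c,270+515/6,180+130/6,180), plane(c,270+560/6,180+130/6,180))
```

```text
front 73 [1.85046918e-01 4.19813900e+02] yaw -0.1829771308711358 0.46464916859884003
left 31 [-1.89716392e-01  2.13545598e+02] yaw -0.18748820614364428 4.777251096076816
seam 49 [-0.18442076 -2.81233353] yaw -0.18237163921275892 0.3451713926182898
stem via flat [ 426.3857 -135.1274  103.    ] ring [ 427.027  -134.8373   80.    ]
cover bottom-front [ 457.04971472 -183.53027326  180.        ] [ 456.16092081 -189.8336322   180.        ]
```

```bash
cat >> h.py <<'E'
Y=-0.183; S0=np.array([544.1,-50.0,0])
def sw(x,y,z): return S0+Ro.from_euler("z",Y).apply([x,y,z])
E
python3 - <<'E'
from h import *
move(sw(-20,-210,240),Y)
E
```

```text
dp [0.0611 0.0939 0.0906] rot [0.0005 0.0005 0.0338]
```

```bash
python3 -m pendant '{"dp":[[0.03,0.045,0.0],[0.061,0.094,0.03],[0.061,0.094,0.08],[0.061,0.094,0.09],[0.061,0.094,0.09]],"rotation":[[0,0,0.034],[0,0,0.034],[0,0,0.034],[0,0,0.034],[0,0,0.034]]}' 0.0
python3 - <<'E'
from h import *
move(sw(-20,-210,150),Y)
c=cap("wrist"); cv2.imwrite("pics/w3.png",c["pixels"][:,:,::-1])
E
```

```text
time: 2.02
tool_pos: [485.8, -253.3, 241.5]
tcp_rot: [3.141, -0.0, -0.185]
contact_force: [0.9, 0.8, 1.4]
grip_width: 0.2
finger_force: 0.0
dp [ 0.0003 -0.0005  0.0915] rot [ 0.0001 -0.     -0.0024]
```

View pics/w3.png

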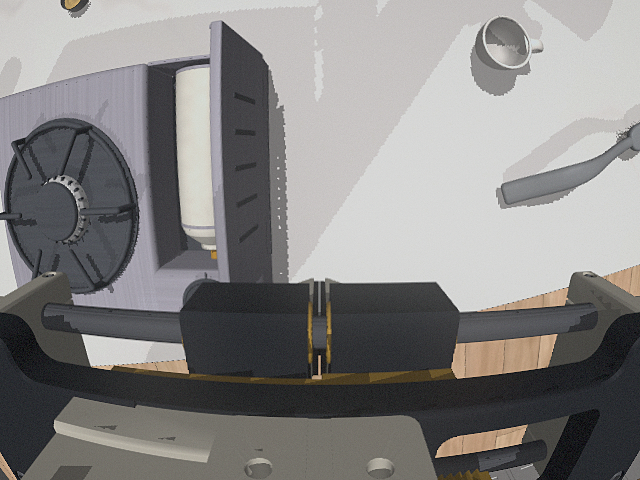

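The wrist view shows the cover upright, its edge running from (212,25) to (228,280), with the closed fingers at (320,330) outside it. The space to lower the fingers is clear.

```bash
python3 -m pendant '{"dp":[[0,0,0.05],[0,0,0.0915],[0,-0.02,0.0915],[0,-0.038,0.093],[0,-0.048,0.095],[0,-0.058,0.099],[0,-0.067,0.104],[0,-0.076,0.110]],"rotation":[[0,0,0],[0,0,0],[0,0,0],[0,0,0],[0,0,0],[0,0,0],[0,0,0],[0,0,0]]}'; python3 -m pendant '{"dp":[[0,-0.007,0.007],[0,-0.014,0.015],[0,-0.018,0.023],[0,-0.022,0.031],[0,-0.024,0.039],[0,-0.025,0.046],[0,-0.025,0.048],[0,-0.025,0.048]],"rotation":[[0,0,0],[0,0,0],[0,0,0],[0,0,0],[0,0,0],[0,0,0],[0,0,0],[0,0,0]]}'
python3 - <<'E'
from h import *
move(sw(-20,-109,83),Y)
c=cap("wrist"); cv2.imwrite("pics/w4.png",c["pixels"][:,:,::-1])
E
```

```text
time: 3.08
tool_pos: [500.5, -177.4, 130.5]
tcp_rot: [3.141, -0.0, -0.184]
contact_force: [-0.0, -0.1, 2.4]
grip_width: 0.4
finger_force: 0.8
time: 4.08
tool_pos: [504.7, -153.0, 83.2]
tcp_rot: [-3.141, 0.0, -0.184]
contact_force: [-1.7, 4.2, 8.0]
grip_width: 0.2
finger_force: 4.0
dp [0.     0.0006 0.0002] rot [-0.0004  0.0003 -0.0014]
```

View pics/w4.png

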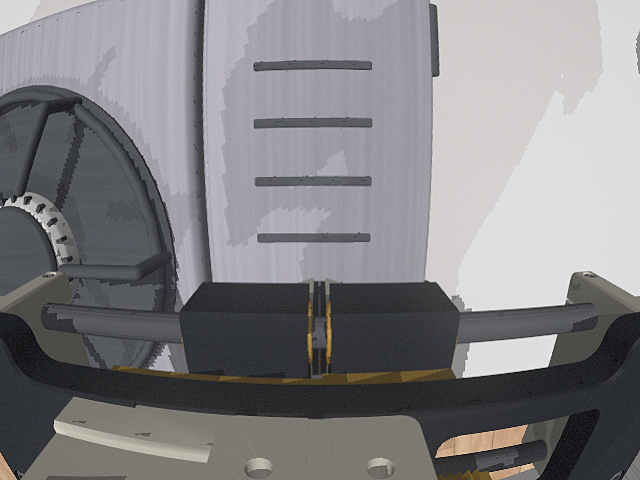

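The cover looks level, with its slots facing straight up. I'll press it a little more and read the force.

```bash
python3 -m pendant '{"dp":[[0,0,0.002],[0,0,0.004],[0,0,0.004],[0,0,0.004]],"rotation":[[0,0,0],[0,0,0],[0,0,0],[0,0,0]]}'
```

```text
time: 4.62
tool_pos: [504.8, -153.0, 82.7]
tcp_rot: [3.141, -0.002, -0.184]
contact_force: [-12.0, 6.8, 38.8]
grip_width: 0.2
finger_force: 18.9
```

```bash
python3 -m pendant '{"dp":[[0,0,-0.06],[0,0,-0.12],[0,0,-0.15],[0,0,-0.15]],"rotation":[[0,0,0],[0,0,0],[0,0,0],[0,0,0]]}' 0.0
python3 - <<'E'
from h import *
move([405,243,250],0)
E
```

```text
time: 5.12
tool_pos: [505.8, -154.0, 231.0]
tcp_rot: [3.14, -0.005, -0.184]
contact_force: [-0.5, -0.1, -0.7]
grip_width: 0.0
finger_force: 0.0
dp [-0.1718 -0.3718 -0.0205] rot [ 0.0022 -0.0049 -0.1844]
```

```bash
python3 -m pendant '{"dp":[[-0.02,-0.045,-0.02],[-0.045,-0.10,-0.02],[-0.07,-0.15,-0.02],[-0.095,-0.205,-0.02],[-0.12,-0.26,-0.02],[-0.145,-0.315,-0.02],[-0.172,-0.372,-0.02],[-0.172,-0.372,-0.02]],"rotation":[[0,0,-0.03],[0,0,-0.06],[0,0,-0.09],[0,0,-0.12],[0,0,-0.15],[0,0,-0.184],[0,0,-0.184],[0,0,-0.184]]}' 0.09
python3 - <<'E'
from h import *
c=cap("wrist"); cv2.imwrite("pics/w5.png",c["pixels"][:,:,::-1]); np.save("w5.npy",c,allow_pickle=True)
E
```

```text
time: 6.12
tool_pos: [401.7, 247.0, 246.9]
tcp_rot: [3.141, 0.003, 0.006]
contact_force: [0.5, -0.4, -1.0]
grip_width: 76.0
finger_force: 0.0
```

View pics/w5.png

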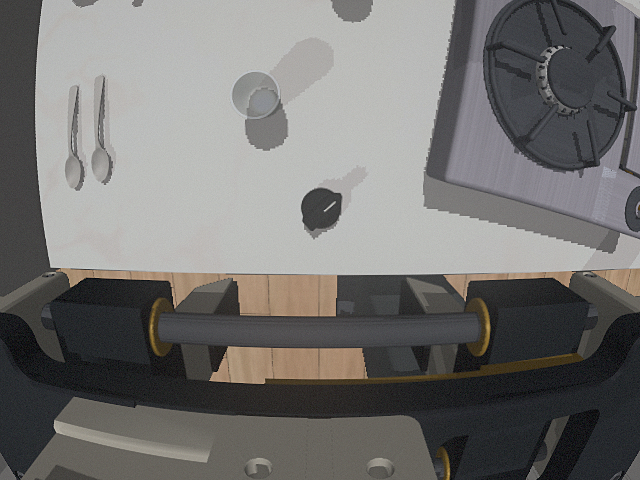

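The knob is at about (321,208). Its white pointer and nose aim up and to the right, towards (341,197), and the glass is clear of it at (256,95).

Run:
```python
from h import *
c=cap("wrist"); p=c["pixels"]; g=cv2.cvtColor(p,cv2.COLOR_RGB2GRAY)
x0,y0=285,170; s=g[y0:y0+75,x0:x0+75]
m=(s<70).astype(np.uint8); n,l,st,ce=cv2.connectedComponentsWithStats(m); i=1+np.argmax(st[1:,4]); print(st[i],ce[i]+[x0,y0])
cs,_=cv2.findContours((l==i).astype(np.uint8),cv2.RETR_EXTERNAL,cv2.CHAIN_APPROX_NONE); k=cs[0][:,0]+[x0,y0]
# unproject contour to z=16 and print polar profile
q=np.array([plane(c,u,v,16)[:2] for u,v in k]); 
(cc),r=cv2.minEnclosingCircle(q.astype(np.float32)); print("enc",cc,r)
# robust circle: RANSAC-free: fit then trim
w=np.ones(len(q),bool)
for _ in range(8):
    A=np.c_[q[w],np.ones(w.sum())]; b=(q[w]**2).sum(1); a=np.linalg.lstsq(A,b,rcond=None)[0]; C=a[:2]/2; R=np.sqrt(a[2]+C@C); e=np.linalg.norm(q-C,axis=1)-R; w=abs(e)<max(.8,1.5*e[w].std())
print("circle",C,R,w.sum(),len(q))
j=np.argmax(np.linalg.norm(q-C,axis=1)); N=plane(c,*k[j],25)[:2]; print("nose",k[j],N)
h=cv2.convexHull(k.astype(np.int32)); hm=np.zeros_like(g); cv2.fillConvexPoly(hm,h,1); hm=cv2.erode(hm,np.ones((5,5)))
wm=((g>90)&(hm>0)).astype(np.uint8); ys,xs=np.nonzero(wm); Q=np.array([plane(c,u,v,38)[:2] for u,v in zip(xs,ys)])
mu=Q.mean(0); U,S,V=np.linalg.svd(Q-mu); print("line",len(xs),xs.min(),xs.max(),ys.min(),ys.max(),mu,V[0],np.arctan2(*V[0][::-1]),S)
cv2.imwrite("pics/w6.png",cv2.resize(p[170:245,285:360],None,fx=8,fy=8,interpolation=cv2.INTER_CUBIC)[:,:,::-1])
```

```text
[  15   19   39   42 1146] [318.41535777 209.17015707]
enc (400.6120300292969, 242.6260223388672) 24.911174774169922
circle [403.49330874 245.21175362] 20.50382581698798 84 122
nose [308 230] [382.27890727 256.56026709]
line 40 321 333 202 212 [409.19062712 236.90799846] [-0.66735144  0.74474294] 2.3014430866904263 [29.59916378  4.58474184]
```

View pics/w6.png

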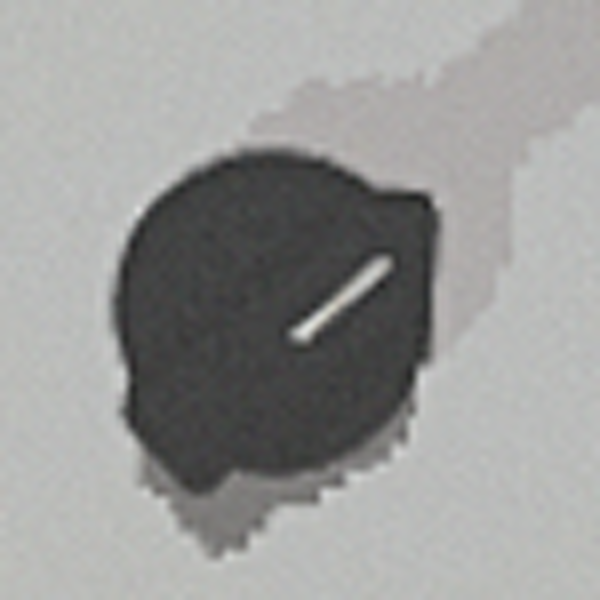

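The crop confirms the nose at upper right, with the white pointer from (300,335) to (388,262) and the square bar end at lower left.

Run:
```python
from h import *
from scipy.optimize import least_squares
c=cap("wrist"); p=c["pixels"]; g=cv2.cvtColor(p,cv2.COLOR_RGB2GRAY)
f=lambda a,b:(285+(a+.5)/8-.5,170+(b+.5)/8-.5)
a=plane(c,*f(300,335),38)[:2]; b=plane(c,*f(388,262),38)[:2]; d=(b-a)/np.linalg.norm(b-a); yaw=np.arctan2(d[1],d[0]); print("pointer",a,b,yaw)
E_=plane(c,*f(165,455),38)[:2]; print("axis via tail",E_+20*d, "nose tip",plane(c,*f(435,203),25)[:2]-28*d)
pts=[(118,300),(126,250),(160,195),(205,163),(265,150),(320,163),(360,185)]
q=np.array([plane(c,*f(*t),16)[:2] for t in pts])
s=least_squares(lambda x:np.linalg.norm(q-x,axis=1)-22,[403,245]); print("skirt",s.x,s.fun.round(2))
o=get_obs(); print(o["joint_positions"],o["tool_pos"]); 
C=np.array([401.8,244.3]); move([403,244,60],yaw)
```

```text
pointer [405.21998153 240.75170007] [414.52952165 229.78738942] -0.8668385611396476
axis via tail [402.71187277 242.55530125] nose tip [402.05987962 244.59280378]
skirt [403.44379882 243.81253125] [-1.01 -0.25  0.42  0.71  0.51 -0.44 -0.96]
[ 3.79611449e-01  2.27539057e-01  1.62571021e+00 -7.92488065e-04
  1.29062545e+00  1.95088075e+00] [403.73189516 243.06887893 247.51577336]
dp [-0.0004 -0.0012  0.1875] rot [0.0023 0.001  0.8666]
```

```bash
python3 -m pendant '{"dp":[[0,0,0.03],[0,0,0.06],[0,0,0.09],[0,0,0.12],[-0.0005,-0.001,0.15],[-0.0005,-0.001,0.18],[-0.0005,-0.001,0.187],[-0.0005,-0.001,0.187]],"rotation":[[0,0,0.18],[0,0,0.36],[0,0,0.54],[0,0,0.72],[0,0,0.855],[0,0,0.855],[0,0,0.855],[0,0,0.855]]}' 0.06
python3 - <<'E'
from h import *
move([403,243.7,18.5],-.855); print(get_obs()["joint_positions"])
E
```

```text
time: 7.28
tool_pos: [403.9, 244.0, 61.8]
tcp_rot: [3.141, -0.0, -0.857]
contact_force: [0.1, -0.1, -0.2]
grip_width: 59.9
finger_force: 0.0
dp [-0.0004  0.0008  0.0433] rot [ 0.0006 -0.     -0.0019]
[ 3.80948357e-01  4.59596803e-01  1.87743503e+00 -2.86441247e-04
  8.05078652e-01  2.80883188e+00]
```

```bash
python3 -m pendant '{"dp":[[0,0,0.02],[0,0,0.035],[0,0,0.0425],[0,0,0.0425],[0,0,0.0425]],"rotation":[[0,0,0],[0,0,0],[0,0,0],[0,0,0],[0,0,0]]}' 0.06;  python3 -m pendant '{"dp":[[0,0,0],[0,0,0],[0,0,0],[0,0,0],[0,0,0],[0,0,0],[0,0,0]],"rotation":[[0,0,0],[0,0,0],[0,0,0],[0,0,0],[0,0,0],[0,0,0],[0,0,0]]}' 0.0
```

```text
time: 7.9
tool_pos: [404.0, 245.1, 19.9]
tcp_rot: [-3.14, -0.001, -0.855]
contact_force: [0.1, -0.3, -0.4]
grip_width: 59.8
finger_force: 0.0
time: 8.78
tool_pos: [403.4, 244.9, 19.2]
tcp_rot: [3.141, -0.0, -0.855]
contact_force: [0.3, -1.2, 1.0]
grip_width: 16.1
finger_force: 30.0
```

```bash
python3 -m pendant '{"dp":[[0,0,-0.02],[0,0,-0.06],[0,0,-0.12],[0,0,-0.18],[0,0,-0.20],[0,0,-0.20]],"rotation":[[0,0,0],[0,0,0],[0,0,0],[0,0,0],[0,0,0],[0,0,0]]}' 0.0
python3 - <<'E'
from h import *
c=cap("wrist"); cv2.imwrite("pics/w7.png",c["pixels"][200:440,180:460,::-1].repeat(2,0).repeat(2,1))
move(sw(-100,-105,260),Y); print(get_obs()["tool_pos"])
E
```

```text
time: 9.52
tool_pos: [404.0, 245.2, 220.5]
tcp_rot: [-3.138, -0.001, -0.855]
contact_force: [0.3, 0.1, -0.7]
grip_width: 15.9
finger_force: 30.0
dp [ 0.3021  0.2315 -0.0411] rot [-1.000e-04 -2.000e-04 -6.722e-01]
[403.22031285 244.86504502 218.90772456]
```

View pics/w7.png

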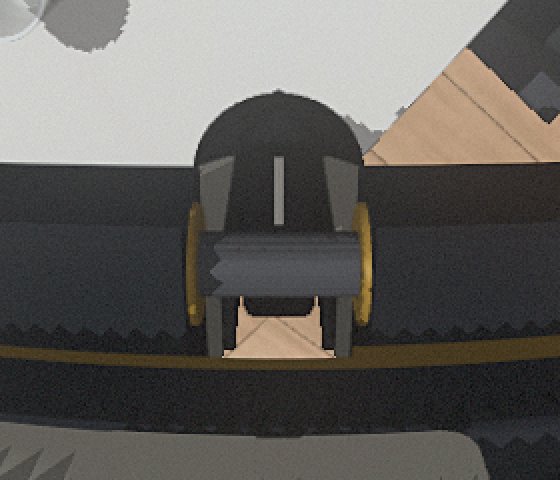

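The knob is held square. The pointer is vertical at column 279 of the crop and the nose and skirt apex are at about (279,92). I'll work out where the knob sits along the tool's x.

Run:
```python
from h import *
from scipy.optimize import least_squares
c=cap("wrist"); c["pose"]=c["T_tool_cam"]
pc=lambda q:(q-np.array([180,200]))*2+.5
for dx in(-2,0,2):
    print(dx,"nose",pc(proj(c,[dx+28,0,-5.5])),"skirt bot",pc(proj(c,[dx+22,0,19.5])),"skirt top",pc(proj(c,[dx+22,0,3.5])),"tail",pc(proj(c,[dx-20,0,-18.5])))
g=cv2.cvtColor(c["pixels"],cv2.COLOR_RGB2GRAY).astype(float)
P=[]
for u in list(range(285,314))+list(range(325,354)):
    d=np.diff(g[236:275,u]); i=np.argmin(d); 
    if d[i]<-40: P.append((u,236+i+.5))
P=np.array(P); print(len(P)); 
# edge -> nearest of bottom circle: project circle, fit dx,dy
t=np.linspace(-1.5,1.5,121)
def res(x):
    B=np.array([proj(c,[x[0]+22*np.cos(a),x[1]+22*np.sin(a),19.5]) for a in t]); T=np.array([proj(c,[x[0]+22*np.cos(a),x[1]+22*np.sin(a),3.5]) for a in t])
    f=lambda Q:np.interp(P[:,0],*Q[np.argsort(Q[:,0])].T)
    return np.minimum(f(B),f(T))-P[:,1]
s=least_squares(res,[0,0],loss="soft_l1"); print(s.x,np.round(res(s.x),1))
print("apex rows",[(u,np.round(g[240:252,u])) for u in(316,319,322)])
```

```text
-2 nose [278.64416997  96.00577081] skirt bot [278.50842434  91.55057679] skirt top [278.60041921 110.50292386] tail [278.84978268 320.91901825]
0 nose [278.63882504  86.96203983] skirt bot [278.50343197  83.75858595] skirt top [278.59528036 102.06133788] tail [278.8461075  313.42333652]
2 nose [278.63342866  77.85786741] skirt bot [278.49840956  75.92253226] skirt top [278.59009775  93.56285067] tail [278.84236642 305.82926407]
57
[-2.20502698  0.06751733] [ 0.3  0.1 -0.  -0.   0.   0.1  0.3  0.5  0.7  0.   0.4 -0.2  0.2  0.6
  0.1 -0.4  0.2 -0.2  0.4  0.  -0.3 -0.6  0.1 -0.2 -0.4  0.4  0.2 -0.
 -0.2 -0.2 -0.1 -0.9 -0.7 -0.5 -0.3 -0.  -0.8 -0.4 -0.1 -0.8 -0.4  0.
 -0.5 -0.1  0.4 -0.   0.5  0.2 -0.2  0.5  0.2 -0.  -0.2 -0.3  0.6  1.6
  2.9]
apex rows [(316, array([208., 208., 208., 214., 216., 182., 118.,  58.,  60.,  67.,  65.,
        67.])), (319, array([210., 205., 212., 213., 168., 100.,  53.,  59.,  61.,  65.,  64.,
        62.])), (322, array([209., 208., 204., 212., 215., 201., 139.,  55.,  58.,  65.,  61.,
        69.]))]
```

Run:
```python
from h import *
move(sw(-150,-105,220),Y)
```

```text
dp [ 0.2632  0.2622 -0.0016] rot [ 0.0016  0.0011 -0.6722]
```

```bash
python3 -m pendant '{"dp":[[0.037,0.037,-0.002],[0.074,0.074,-0.002],[0.111,0.111,-0.002],[0.148,0.148,-0.002],[0.185,0.185,-0.002],[0.222,0.222,-0.002],[0.263,0.262,-0.002],[0.263,0.262,-0.002]],"rotation":[[0,0,-0.1],[0,0,-0.2],[0,0,-0.3],[0,0,-0.4],[0,0,-0.5],[0,0,-0.6],[0,0,-0.672],[0,0,-0.672]]}' 0.0; python3 -m pendant '{"dp":[[0,0,0.04],[0,0,0.065],[0,0,0.065],[0,0,0.065]],"rotation":[[0,0,0],[0,0,0],[0,0,0],[0,0,0]]}'
python3 - <<'E'
from h import *
c=cap("wrist"); cv2.imwrite("pics/w8.png",c["pixels"][:,:,::-1])
hsv=cv2.cvtColor(c["pixels"],cv2.COLOR_RGB2HSV); m=cv2.inRange(hsv,(8,110,60),(30,255,255)); m[270:]=0
n,l,st,ce=cv2.connectedComponentsWithStats(m)
for s,q in zip(st[1:],ce[1:]):
    if s[4]>60: print(s,q)
print("expect",proj(c,sw(-100,-105,105)),get_obs()["tool_pos"],get_obs()["tcp_rot"])
E
```

```text
time: 10.62
tool_pos: [377.2, -128.4, 219.5]
tcp_rot: [-3.141, 0.003, -0.189]
contact_force: [-0.8, 0.5, -0.9]
grip_width: 16.1
finger_force: 30.0
time: 11.12
tool_pos: [378.5, -124.9, 156.5]
tcp_rot: [-3.141, 0.0, -0.183]
contact_force: [-0.3, -0.1, -1.2]
grip_width: 15.5
finger_force: 30.0
[307 166  23  17 318] [318.00628931 175.28930818]
expect [321.88767852 180.50794442] [ 378.77032888 -125.17831582  156.87109517] [ 3.14126174e+00 -1.08790797e-03 -1.82620676e-01]
```

View pics/w8.png

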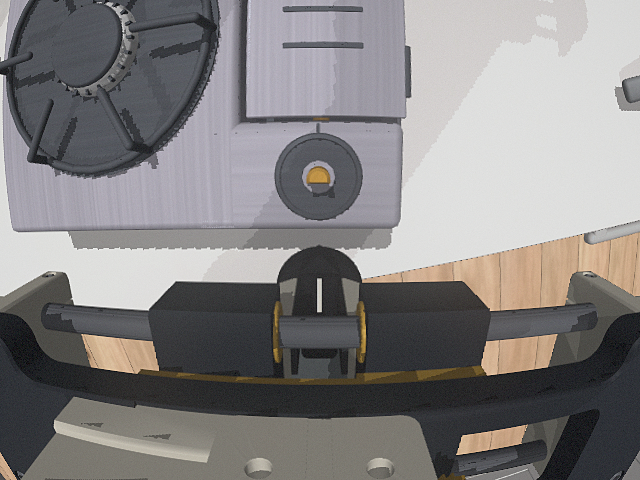

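The stem's D is at (318,175) with its flat edge at v≈182.5. The ring is centred near (318.5,177) and the cover is shut at the upper right.

Run:
```python
from h import *
c=cap("wrist"); X=Ro.from_euler("z",Y).apply([1,0,0]); r=lambda x:np.round(x,2)
g=cv2.GaussianBlur(cv2.cvtColor(c["pixels"],cv2.COLOR_RGB2GRAY),(3,3),0)
m=((g>35)&(g<115)).astype(np.uint8); n,l,st,ce=cv2.connectedComponentsWithStats(m); i=l[150,318]; print(st[i])
k=max(cv2.findContours((l==i).astype(np.uint8),cv2.RETR_EXTERNAL,cv2.CHAIN_APPROX_NONE)[0],key=len)
q=np.array([plane(c,u,v,81)[:2] for u,v in k[:,0]]); w=np.ones(len(q),bool)
for _ in range(6):
    a=np.linalg.lstsq(np.c_[q[w],np.ones(w.sum())],(q[w]**2).sum(1),rcond=None)[0]; C=a[:2]/2; R=np.sqrt(a[2]+C@C); e=np.linalg.norm(q-C,axis=1)-R; w=abs(e)<max(.5,2*e[w].std())
print("ring",r(C),R,w.sum(),len(q))
p=c["pixels"][:,:,:].astype(int); print("brass col u=318 R-B",(p[160:190,318,0]-p[160:190,318,2]).tolist()); print("row 178",(p[178,300:336,0]-p[178,300:336,2]).tolist())
for v in(182.5,183.2): print("flat",v,r(plane(c,318,v,102.5)+2*X),r(plane(c,318,v,105)+2*X))
```

```text
[ 274  124   88   97 5412]
ring [ 427.17 -132.95] 27.493568993516057 239 263
brass col u=318 R-B [-5, -7, -8, -9, -9, -10, 4, 69, 73, 106, 102, 112, 114, 118, 113, 120, 119, 120, 117, 120, 118, 122, 128, 22, 6, -7, -6, -6, -4, -3]
row 178 [-7, -3, -8, -7, -14, 11, 60, 104, 98, 109, 121, 116, 116, 121, 115, 120, 118, 124, 117, 119, 123, 118, 118, 125, 123, 127, 102, 83, 87, 52, 3, -13, -5, -8, -5, -10]
flat 182.5 [ 427.95 -133.28  102.5 ] [ 428.2  -133.33  105.  ]
flat 183.2 [ 427.55 -133.21  102.5 ] [ 427.81 -133.26  105.  ]
```

Run:
```python
from h import *
ps=[];rs=[];B=[]
for _ in range(10):
    o=get_obs(); c=cap("wrist"); ps.append(o["tool_pos"]); rs.append(o["tcp_rot"]); p=c["pixels"].astype(int); d=p[...,0]-p[...,2]
    row=d[174:182,300:336].mean(0); col=d[160:190,313:323].mean(1)
    cr=lambda a,i:i+(a[i]-55)/(a[i]-a[i+1])
    iu=[i for i in range(len(row)-1) if (row[i]-55)*(row[i+1]-55)<0]; iv=[i for i in range(len(col)-1) if (col[i]-55)*(col[i+1]-55)<0]
    B.append([300+cr(row,iu[0]),300+cr(row,iu[-1]),160+cr(col,iv[0]),160+cr(col,iv[-1])])
B=np.mean(B,0); P=np.mean(ps,0); print(B,P,np.std(ps,0),np.mean(np.abs(rs),0),np.mean(rs,0)[2])
c["pose"]=c["T_tool_cam"]; yaw=np.mean(rs,0)[2]
for z in (102.5,105): print("stem in tool",plane(c,(B[0]+B[1])/2,B[3],P[2]-z)+[2,0,0], "width",plane(c,B[1],178,P[2]-z)-plane(c,B[0],178,P[2]-z))
print("back edge",plane(c,(B[0]+B[1])/2,B[2],P[2]-102.5)-[7,0,0])
```

```text
[305.44566388 328.22616262 168.45495785 182.43422997] [ 378.48270892 -125.46632504  156.69834689] [0.20959518 0.0490293  0.25618124] [3.14117428e+00 1.04339304e-03 1.83118047e-01] -0.1831180473610287
stem in tool [49.83447634 -1.64514791 54.19834689] width [-0.01838939 12.99854464  0.        ]
stem in tool [50.09449228 -1.63356237 51.69834689] width [-0.01817271 12.84538475  0.        ]
back edge [48.87390278 -1.63339379 54.19834689]
```

```bash
python3 -m pendant '{"dp":[[0.025,-0.001,0],[0.0503,-0.0016,0],[0.0503,-0.0016,0.015],[0.0503,-0.0016,0.029],[0.0503,-0.0016,0.029],[0.0503,-0.0016,0.029]],"rotation":[[0,0,0],[0,0,0],[0,0,0],[0,0,0],[0,0,0],[0,0,0]]}'; python3 -m pendant '{"dp":[[0,0,0.003],[0,0,0.006],[0,0,0.008],[0,0,0.008]],"rotation":[[0,0,0],[0,0,0],[0,0,0],[0,0,0]]}'
```

```text
time: 12.48
tool_pos: [428.2, -133.2, 127.7]
tcp_rot: [3.141, -0.001, -0.183]
contact_force: [1.0, 0.5, -1.1]
grip_width: 15.8
finger_force: 30.0
time: 12.98
tool_pos: [428.2, -133.2, 119.2]
tcp_rot: [3.141, -0.001, -0.183]
contact_force: [1.1, -1.0, -1.6]
grip_width: 16.0
finger_force: 30.0
```

```bash
python3 -m pendant '{"dp":[[0,0,0.003],[0,0,0.006],[0,0,0.008],[0,0,0.008]],"rotation":[[0,0,0],[0,0,0],[0,0,0],[0,0,0]]}'
```

```text
time: 13.48
tool_pos: [428.2, -133.2, 111.1]
tcp_rot: [3.141, -0.001, -0.183]
contact_force: [2.3, -1.3, -1.3]
grip_width: 15.5
finger_force: 30.0
```

```bash
python3 -m pendant '{"dp":[[0,0,0.001],[0,0,0.002],[0,0,0.003],[0,0,0.003],[0,0,0.003]],"rotation":[[0,0,0],[0,0,0],[0,0,0],[0,0,0],[0,0,0]]}'; python3 -m pendant '{"dp":[[0,0,0.001],[0,0,0.002],[0,0,0.003],[0,0,0.003]],"rotation":[[0,0,0],[0,0,0],[0,0,0],[0,0,0]]}'
```

```text
time: 14.1
tool_pos: [428.2, -133.2, 108.5]
tcp_rot: [3.141, -0.001, -0.183]
contact_force: [2.2, -1.8, 3.5]
grip_width: 15.8
finger_force: 30.0
time: 14.6
tool_pos: [428.2, -133.2, 105.4]
tcp_rot: [3.141, -0.001, -0.183]
contact_force: [2.4, -1.3, 6.7]
grip_width: 15.8
finger_force: 30.0
```

```bash
python3 -m pendant '{"dp":[[0,0,0.001],[0,0,0.002],[0,0,0.003],[0,0,0.003]],"rotation":[[0,0,0],[0,0,0],[0,0,0],[0,0,0]]}'
```

```text
time: 15.1
tool_pos: [428.3, -133.2, 103.0]
tcp_rot: [3.141, -0.001, -0.183]
contact_force: [0.2, -0.3, 12.3]
grip_width: 15.8
finger_force: 30.0
```

```bash
python3 -m pendant '{"dp":[[0,0,0.0005],[0,0,0.0005],[0,0,0.0005],[0,0,0.0005]],"rotation":[[0,0,0],[0,0,0],[0,0,0],[0,0,0]]}'
```

```text
time: 15.6
tool_pos: [428.4, -133.2, 102.9]
tcp_rot: [3.141, -0.002, -0.183]
contact_force: [-1.0, 1.0, 17.0]
grip_width: 16.0
finger_force: 30.0
```

```bash
python3 -c "
from plant import workorder; print(workorder.close_job())"
```

```text
the job is handed in; nothing more can be done
None
```

The cover is shut, and the gripper is holding the knob on the stem, pressed in against the valve's firm stop at about 17 N. The job is handed in, but it returned no verdict, and I judged the final fit from forces and heights, not from a picture.

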